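# Take the large round glass-cutting template out of its block and lay it on the pane

### The job

Three metal cutting templates lie flush in the pockets of their wooden blocks. Take the larger of the two round ones by its knob, lift it straight up out of its pocket, and lay it flat in the middle of the square glass pane on the cork mat, setting it down rather than dropping it, then let go. Leave the other two templates in their pockets.

Things in the scene. Friction and masses are not known exactly. Their poses are not given: they have to be found in the camera images.
- large_knob (a point): The template to move: an aluminium disc 70 mm in diameter and 8 mm thick, lying flush in a round pocket 8 mm deep (about 1 mm play) of a fixed light-wood block 96 x 96 x 20 mm, so that only its knob can be gripped: an upright dark-wood cylinder 24 mm in diameter and 44 mm tall at the disc's centre. About 0.1 kg. The point is on the knob's axis, 26 mm above the disc's top face, 34 mm above the disc's underside and 18 mm below the knob's top; z points up along the knob.
- pane_top (a point): Centre of the top face of the fixed square glass pane, 150 x 150 x 4 mm, pale green, lying on a cork mat 180 x 180 x 5 mm on the bench (the pane's top is 9 mm above the bench). x and y run along the pane's edges, z up.
- small_knob (a point): Bystander: the smaller round aluminium template, 46 mm in diameter, 8 mm thick, flush in the round pocket of its own 96 mm block. Same knob, and the same point on it. Loose; stays where it is.
- square_knob (a point): Bystander: the square aluminium template, 54 x 54 mm, 8 mm thick, flush in the square pocket of its own 96 mm block. Same knob, and the same point on it. Loose; stays where it is. (Beyond the blocks, at least 60 mm away from them, stand a closed amber jar 85 mm tall and a lying brush, not needed.)
Not all that is in view belongs to the job. Leave any purple or turquoise look-alike of the part that bears large_knob alone.

How it is judged (in metres and radians):
On the way:
1. the large round template has been lifted straight up, 12 mm or more, out of its pocket (height (world z) of large_knob above 0.058 m and distance of large_knob from where it was at the start of the episode below 0.05 m), for 0.02 s.
At the end, for the whole second after the job is handed in: The large round template lies at rest and flat (within 6 degrees) on the glass pane, knob up, its centre within 25 mm of the pane's centre along each of the pane's edges; the other two templates are in their pockets (within 10 mm of their starts) (x of large_knob in the frame of pane_top between -0.025 and 0.025 m and y of large_knob in the frame of pane_top between -0.025 and 0.025 m and z of large_knob in the frame of pane_top between 0.03 and 0.038 m and angle between large_knob's own z axis and vertical below 0.1 rad and linear speed of large below 0.02 m/s and distance of each of small_knob, square_knob from where it was at the start of the episode below 0.01 m); the robot touches nothing.
It fails at once if the large template is let go in the air, its underside more than 25 mm above the pane (height (world z) of large_knob above 0.068 m and contact force between large and the fingers below 0.05 N).
It fails at once if the small round template is pulled out of its pocket (distance of small_knob from where it was at the start of the episode above 0.015 m).
It fails at once if the square template is pulled out of its pocket (distance of square_knob from where it was at the start of the episode above 0.015 m).
It also fails if it takes over 40 s, if anything falls off the work surface, if the arm or the gripper's body presses on something with over 40 N, if the wrist force passes 120 N, or if a joint passes its speed limit or range.

### The arm

A 6-joint arm with a two-finger parallel gripper is mounted at the origin on the work surface. World frame = base frame: x ahead of the robot, y to its left, z up, the work surface at z = 0. Lengths are in m, angles in degrees, forces in N, time in s.
With the tool pointing down it reaches from about 0.35 to 0.875 m from the base axis. Payload 4.2 kg.
Tool frame: the origin (TCP) lies on the front face of the gripper's body, between the roots of the fingers; the fingertips stand 70 mm ahead of it and the grasp point (between the pads) lies 51 mm ahead of it; x points along the fingers, y is the direction in which the jaws open and shut, and the axes are right-handed (so a half turn about x gives the same grasp; the last joint's range is limited). The gripper opens to 87 mm and grips with 3 to 60 N. Pads are 19 mm wide; open, the fingers measure 117 mm over their backs; the gripper's body (75 mm by 190 mm) begins 51 mm behind the grasp point.
Start: joints at [87.869, 22.042, 0.453, 0, -68.411, -14.817], TCP at [0.182, 0.598, 0.292] pointing down, gripper open.
Joint ranges: [-179.83, 179.83], [-69.29, 118.12], [-61.27, 80.66], [-181.25, 117.63], [-171.15, -9.14], [-177.46, 177.46]. Speed limits (degrees/s): [159.86, 159.86, 180, 180, 180, 180].

### API

Orientations are given as a 3x3 rotation matrix whose columns are the frame's x, y, z axes.
In Python, from station import r, viewer, spotter gives the robot as it stands.
- The arm moves only by the tool move_arm, never from a script. Its argument "series" is a list that holds one entry, the list of rows, each a list of 7 numbers: the turn, a rotation vector about the world's x, y, z scaled (see below), then the shift along the world's x, y, z scaled (see below), then the opening, from 0 (shut) to 1 (fully open). A call has 1 to 20 rows; each row shifts and turns the pose as measured when the row begins; what a row does not reach is not made up. The controller multiplies each number of a shift by 60 mm and each number of a turn by 8 degrees. A row lasts 1/8 s, in which the tool goes at most 62.5 mm and 10.7 degrees, less where a joint would pass 70% of its speed; a pose out of reach is approached as far as the arm can. A call with a number of a shift or a turn outside -1 to 1 is refused whole. A call with a gripper value outside its range is refused whole. The fingers move at their own pace and stop on an object; the grip force is fixed at half the most. Time passes only in rows, so rows that do not move let the fingers close. It gives the time, the measured TCP pose, the force and the opening at its end, in the units of the state.
- r.sense(): the state, without advancing time (a new reading comes with each control period).
- viewer.capture(name): name is "scene" or "side" or "wrist"; returns (picture, depth): 480x640x3 uint8, red, green, blue; 480x640 float32, m along the optical axis (not along the pixel's ray), 0 where there is no reading.
- viewer.camera_params(name): a dict with "mtx" (3x3 intrinsics, pixels), "pose" (4x4, takes a point from camera to world coordinates). Camera axes: x right, y down, z forward; pixel columns grow to the right and rows downward; lengths in m; the calibration is good to about 2 mm. The wrist camera is an equidistant fisheye: a pixel r from the principal point sees the ray r / f radians off the axis. A picture is of the moment at which its call begins: read the wrist's pose just before it. camera_params takes no time and is no camera call; for the wrist camera it gives the pose at the moment of the call.
- r.finish_job(): hands the job in, once; it reports no verdict.
Trained networks look in the newest picture that a camera, given by its name, has taken for a name from the list of things; names that differ only in an ending like _2 or _b are one class to them, and where a whole thing is asked for, a point or a joint stands for the part that bears it (a point fixed in the world has none). Each returns a list of dicts, best first, with "conf" (0 to 1); they miss things now and then, are a little off and sometimes report something else, mostly with a low value. They report only what shows in the picture. A call takes as long as a camera call. They do not tell look-alikes from the thing itself.
- spotter.find_in(camera, name): "centre" ([column, row] in pixels, amid what is visible of it).
- spotter.trace(camera, name): "mask" (480x640 bool, what is visible of it) and "centre" ([column, row] in pixels, amid what is visible of it).
The state is a dict: "time_s": time; "joints": joint angles; "joint_velocities": joint speeds; "effort": joint torques, N m; "tcp_pos": TCP position; "ee_rot": TCP orientation; "wrist_force": force on the tool from outside, world axes, zero at the start; "moment": the same for the moment, N m; "gripper_width": opening from 0.0 (shut) to 1.0 (fully open).
Only numpy, scipy, OpenCV 4.12 (cv2) and the standard library are available. Lean on these libraries where they do the work, as an engineer would, in place of code of your own. Each camera call takes 0.05 s, during which the arm holds its last target.

## Working session

There is one attempt and no reset: what is moved stays moved. The work goes in short steps, Python scripts to look and compute and a tool call to move; the robot and the scene stay as the last step left them, time stands still between calls to the robot, and variables do not carry over. Pictures are saved under pics/ and viewed, and the job is handed in when it is done.

Besides the shell and the picture viewer there is one more tool, called after ">>>" as name([rows], argument=value, ...), one row to a line, values as JSON. move_arm: Moves the arm, as the interface text tells. Its arguments: {"type":"object","properties":{"series":{"type":"array","items":{"type":"array","items":{"type":"array","items":{"type":"number","minimum":-1,"maximum":1}}}}},"required":["series"]}

```bash
mkdir -p pics; ls; python3 - <<'E'
from station import r, viewer, spotter
import cv2, numpy as np
s=r.sense(); print(s)
for c in ["scene","side","wrist"]:
    p=viewer.camera_params(c); print(c,np.round(p["mtx"],1).tolist(),np.round(p["pose"],3).tolist())
    im,d=viewer.capture(c); cv2.imwrite(f"pics/{c}0.png",im[:,:,::-1]); np.save(f"pics/{c}0.npy",d)
    for n in ["large_knob","small_knob","square_knob","pane_top"]:
        try: print(c,n,spotter.find_in(c,n))
        except Exception as e: print(n,e)
E
```

```text
pics
{'time_s': 0.0, 'joints': array([ 8.78686780e+01,  2.20899479e+01,  3.78617070e-01, -2.78809897e-02,
       -6.84105063e+01, -1.48166344e+01]), 'joint_velocities': array([-0.01960503,  0.08964402, -0.00781352,  0.0696918 , -0.11104403,
       -0.00992697]), 'effort': array([ 8.60521159e-04, -3.90666282e+01,  1.87398505e+01,  4.21958819e+00,
        1.09312608e-02, -1.91506911e-04]), 'tcp_pos': array([0.18203705, 0.59742564, 0.29116293]), 'ee_rot': array([[-5.31244551e-04, -2.91674095e-01, -9.56517611e-01],
       [-2.10811924e-03, -9.56515294e-01,  2.91674560e-01],
       [-9.99997637e-01,  2.17140370e-03, -1.06740235e-04]]), 'wrist_force': array([-0.11857028, -0.22462435, -0.77518742]), 'moment': array([0.00691038, 0.01018635, 0.01778917]), 'gripper_width': 0.9986313901245217}
scene [[532.5, 0.0, 323.0], [0.0, 532.5, 243.0], [0.0, 0.0, 1.0]] [[-0.794, 0.502, -0.342, 0.938], [0.607, 0.645, -0.464, 0.512], [-0.012, -0.577, -0.817, 0.987], [0.0, 0.0, 0.0, 1.0]]
scene large_knob [{'centre': [310.3, 324.1], 'conf': 0.92}, {'centre': [417.6, 282.8], 'conf': 0.85}, {'centre': [348.0, 
[... 392 characters left out ...]
0.471, 0.588, -0.602], [-0.022, -0.769, -0.639, 0.747], [0.0, 0.0, 0.0, 1.0]]
side large_knob [{'centre': [280.2, 236.1], 'conf': 0.91}, {'centre': [295.1, 196.7], 'conf': 0.85}, {'centre': [335.6, 225.4], 'conf': 0.77}, {'centre': [214.0, 260.0], 'conf': 0.6}]
side small_knob [{'centre': [310.1, 295.4], 'conf': 0.95}]
side square_knob [{'centre': [221.4, 198.9], 'conf': 0.86}]
side pane_top [{'centre': [444.1, 345.9], 'conf': 0.88}]
wrist [[371.6, 0.0, 318.3], [0.0, 371.6, 243.2], [0.0, 0.0, 1.0]] [[-0.291, -0.921, -0.258, 0.253], [-0.957, 0.28, 0.079, 0.577], [-0.001, 0.269, -0.963, 0.384], [0.0, 0.0, 0.0, 1.0]]
wrist large_knob []
wrist small_knob []
wrist square_knob []
wrist pane_top []
```

View pics/scene0.png

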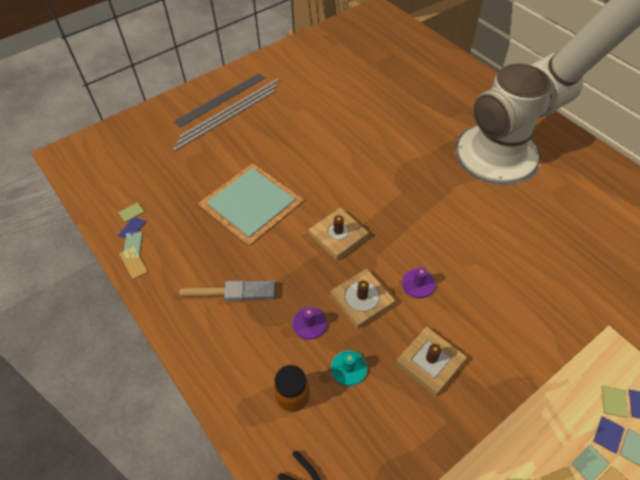

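View pics/side0.png

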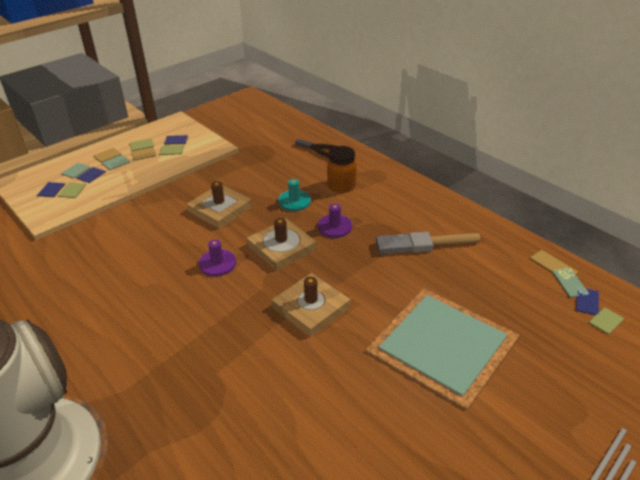

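The scene view shows three blocks: large disc in the middle at (362,296), small at (338,232), square at (433,358). The pane is at (251,202), with purple and turquoise decoys beside the blocks. In the side view the large knob is at about (281,231) and the pane at (444,345).

```bash
cat > h.py <<'E'
import numpy as np, cv2
from station import r, viewer, spotter
def cloud(c,d):
    p=viewer.camera_params(c);K=p["mtx"];T=np.array(p["pose"])
    v,u=np.mgrid[:480,:640]
    P=np.stack([(u-K[0,2])/K[0,0]*d,(v-K[1,2])/K[1,1]*d,d],-1)
    return P@T[:3,:3].T+T[:3,3]
E
python3 - <<'E'
from h import *
for c,px in [("scene",dict(large=(362,292),small=(338,226),square=(433,354),purpA=(310,324),purpB=(419,282),turq=(349,367))),
             ("side",dict(large=(281,232),small=(311,291),square=(218,192),purpA=(334,220),purpB=(215,255),turq=(294,195)))]:
    d=np.load(f"pics/{c}0.npy"); im=cv2.imread(f"pics/{c}0.png")
    P=cloud(c,d)
    for n,(u,v) in px.items():
        w=P[v-25:v+25,u-25:u+25].reshape(-1,3); 
        q0=P[v,u]
        m=(w[:,2]>0.03 if 'pur' not in n and n!='turq' else w[:,2]>0.018)&(np.linalg.norm(w[:,:2]-q0[:2],axis=1)<0.03)&(d[v-25:v+25,u-25:u+25].ravel()>0)
        q=w[m]; top=q[q[:,2]>q[:,2].max()-0.005]
        print(c,n,m.sum(),"mean",q.mean(0).round(4),"top",top.mean(0).round(4),"zmax",q[:,2].max().round(4), "bbox mid",((q.min(0)+q.max(0))/2).round(4),"ext",np.ptp(q,axis=0).round(3))
    hsv=cv2.cvtColor(im,cv2.COLOR_BGR2HSV)
    u,v=(251,202) if c=="scene" else (444,345)
    h=hsv[v,u].astype(int); m=(np.abs(hsv.astype(int)-h)<[12,40,50]).all(-1).astype(np.uint8)
    n,lab,st,cen=cv2.connectedComponentsWithStats(m); L=lab==lab[v,u]
    q=P[L]; print(c,"pane n",L.sum(),"mean",q.mean(0).round(4),"med z",np.median(q[:,2]))
    # plane intersect z=.009
    p=viewer.camera_params(c);K=p["mtx"];T=np.array(p["pose"])
    vv,uu=np.nonzero(L); R=np.stack([(uu-K[0,2])/K[0,0],(vv-K[1,2])/K[1,1],np.ones(len(uu))],-1)@T[:3,:3].T
    G=T[:3,3]+R*((0.009-T[2,3])/R[:,2])[:,None]
    rc=cv2.minAreaRect((G[:,:2]*1000).astype(np.float32)); print("pane rect",rc)
    for kk in ("large","small","square"):
        pass
E
```

```text
scene large 185 mean [0.5537 0.1232 0.0552] top [0.551  0.1212 0.0644] zmax 0.0671 bbox mid [0.5518 0.1207 0.0487] ext [0.023 0.024 0.037]
scene small 161 mean [ 0.489  -0.0378  0.0538] top [ 0.4869 -0.0413  0.0643] zmax 0.0675 bbox mid [ 0.4858 -0.0405  0.0489] ext [0.025 0.025 0.037]
scene square 212 mean [0.5378 0.3092 0.0562] top [0.5355 0.3073 0.0659] zmax 0.0695 bbox mid [0.5341 0.3074 0.0498] ext [0.024 0.023 0.039]
scene purpA 188 mean [0.6725 0.1006 0.0438] top [0.6707 0.0972 0.0525] zmax 0.0555 bbox mid [0.6703 0.098  0.0371] ext [0.024 0.024 0.037]
scene purpB 180 mean [0.4338 0.1663 0.0428] top [0.4307 0.1637 0.0527] zmax 0.0559 bbox mid [0.4306 0.1641 0.037 ] ext [0.025 0.025 0.038]
scene turq 191 mean [0.6698 0.2236 0.0454] top [0.6676 0.221  0.0528] zmax 0.056 bbox mid [0.6682 0.2207 0.037 ] ext [0.023 0.024 0.038]
scene pane n 2889 mean [ 0.5928 -0.2433  0.0123] med z 0.008947121765282895
pane rect ((590.1923828125, -247.92446899414062), (145.99600219726562, 146.1169891357422), 9.77922248840332)
side large 244 mean [0.5463 0.1127 0.052 ] top [0.5491 0.1159 0.0648] zma
[... 252 characters left out ...]
11] top [0.5326 0.3032 0.0642] zmax 0.0667 bbox mid [0.5331 0.3053 0.0484] ext [0.026 0.028 0.036]
side purpA 227 mean [0.665  0.0903 0.0394] top [0.6682 0.093  0.0522] zmax 0.0551 bbox mid [0.6685 0.0933 0.0365] ext [0.024 0.026 0.037]
side purpB 254 mean [0.4264 0.1562 0.0405] top [0.4289 0.1602 0.0527] zmax 0.0556 bbox mid [0.4289 0.1603 0.0368] ext [0.024 0.025 0.038]
side turq 198 mean [0.663  0.2135 0.0397] top [0.6658 0.2173 0.0523] zmax 0.0559 bbox mid [0.6653 0.2174 0.0371] ext [0.025 0.025 0.038]
side pane n 6482 mean [ 0.5808 -0.2554  0.0125] med z 0.009125497937634564
pane rect ((586.2976684570312, -250.37332153320312), (148.17198181152344, 147.40367126464844), 9.661248207092285)
```

Both cameras put the large knob at about (0.550, 0.119) with its top at 0.064 (as expected), and the pane centre at about (0.588, -0.249) with 10° yaw. I'll move above the knob first.

>>> move_arm([
  [[0,0,0,0.61,-0.8,0,1],[0,0,0,0.61,-0.8,0,1],[0,0,0,0.61,-0.8,0,1],[0,0,0,0.61,-0.8,0,1],[0,0,0,0.61,-0.8,0,1],[0,0,0,0.61,-0.8,0,1],[0,0,0,0.61,-0.8,0,1],[0,0,0,0.61,-0.8,0,1],[0,0,0,0.61,-0.8,0,1],[0,0,0,0.61,-0.8,0,1],[0,0,0,0,0,0,1]],
])

```text
time_s: 2.12
tcp_pos: [0.5568, 0.1024, 0.2938]
ee_rot: [[0.006, -0.287, -0.958], [0.004, -0.958, 0.287], [-1.0, -0.006, -0.005]]
wrist_force: [-0.9, -0.4, -0.6]
gripper_width: 1.004
```

>>> move_arm([
  [[0,0,0,-0.1,0.28,-0.6,1],[0,0,0,0,0,-0.6,1],[0,0,0,0,0,0,1]],
])

```text
time_s: 2.5
tcp_pos: [0.5505, 0.1199, 0.2213]
ee_rot: [[0.009, -0.288, -0.958], [0.006, -0.958, 0.288], [-1.0, -0.008, -0.007]]
wrist_force: [0.2, -0.6, -0.4]
gripper_width: 0.996
```

```bash
python3 - <<'E'
from h import *
s=r.sense();print(s["tcp_pos"],s["ee_rot"].round(4).tolist(),s["joints"].round(1))
p=viewer.camera_params("wrist");im,d=viewer.capture("wrist");cv2.imwrite("pics/w1.png",im[:,:,::-1]);np.save("pics/w1.npy",d)
np.savez("pics/w1p.npz",K=p["mtx"],T=p["pose"])
for n in ["large_knob","small_knob"]:
    print(n,spotter.find_in("wrist",n))
K=p["mtx"];T=np.array(p["pose"])
v,u=np.mgrid[:480,:640];a=(u-K[0,2])/K[0,0];b=(v-K[1,2])/K[1,1];t=np.hypot(a,b)+1e-9
R=np.stack([a/t*np.tan(t),b/t*np.tan(t),np.ones_like(t)],-1)*d[...,None]
P=R@T[:3,:3].T+T[:3,3]
m=(P[...,2]>.03)&(P[...,2]<.075)&(np.hypot(P[...,0]-.55,P[...,1]-.119)<.03)&(d>0)
q=P[m];top=q[q[:,2]>.06];print(len(q),len(top),q.mean(0),top.mean(0),top.min(0),top.max(0))
E
```

```text
[0.55045663 0.11990402 0.22132422] [[0.0085, -0.2882, -0.9575], [0.0057, -0.9575, 0.2883], [-0.9999, -0.008, -0.0065]] [ 28.7  19.4 -14.5  -0.1 -55.5  44.5]
large_knob [{'centre': [323.5, 232.6], 'conf': 0.98}, {'centre': [173.2, 138.1], 'conf': 0.96}, {'centre': [314.8, 367.1], 'conf': 0.77}, {'centre': [311.0, 84.8], 'conf': 0.69}]
small_knob [{'centre': [514.0, 257.0], 'conf': 0.61}, {'centre': [610.8, 100.3], 'conf': 0.58}]
1105 838 [0.55360074 0.11835002 0.05900553] [0.55152989 0.11892531 0.06310453] [0.53931997 0.10730011 0.06001913] [0.56252748 0.13077579 0.06564566]
```

View pics/w1.png

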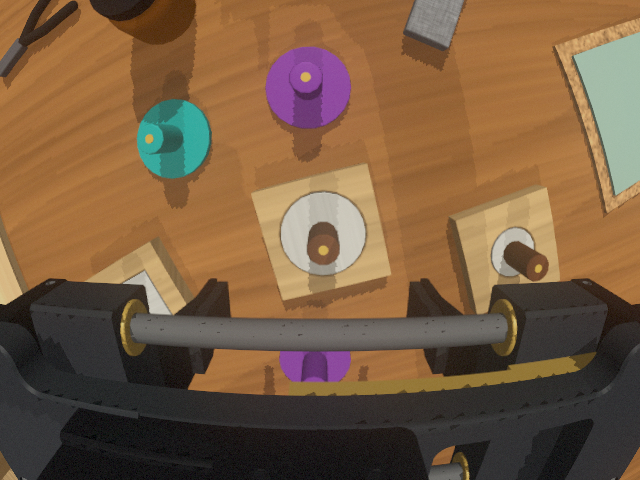

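The wrist view shows the large disc centred at (323,232). Its knob top measures (0.5515, 0.119, 0.063), which agrees with the other cameras. I'll lower with a small tilt correction.

>>> move_arm([
  [[-0.04,0.06,0,0,-0.01,-0.5,1],[0,0,0,0,0,-0.5,1],[0,0,0,0,0,-0.5,1],[0,0,0,0,0,-0.2,1],[0,0,0,0,0,0,1]],
])

```text
time_s: 3.28
tcp_pos: [0.5583, 0.1235, 0.1315]
ee_rot: [[0.028, -0.284, -0.958], [0.012, -0.959, 0.285], [-1.0, -0.019, -0.024]]
wrist_force: [0.5, 0.1, 0.1]
gripper_width: 1.002
```

>>> move_arm([
  [[-0.09,0.2,0,-0.12,-0.07,0,1],[0,0,0,0,0,0,1]],
])

```text
time_s: 3.52
tcp_pos: [0.5519, 0.1197, 0.1343]
ee_rot: [[0.003, -0.284, -0.959], [0.0, -0.959, 0.284], [-1.0, -0.001, -0.003]]
wrist_force: [0.5, 0.5, 1.3]
gripper_width: 1.002
```

>>> move_arm([
  [[-0.01,0.03,0,-0.02,-0.01,-0.2,1],[-0.01,0.03,0,-0.02,-0.01,-0.2,1],[-0.01,0.03,0,-0.02,-0.01,-0.2,1],[0,0,0,0,0,0,1]],
])

```text
time_s: 4.03
tcp_pos: [0.548, 0.1177, 0.0962]
ee_rot: [[-0.01, -0.284, -0.959], [-0.004, -0.959, 0.284], [-1.0, 0.007, 0.008]]
wrist_force: [0.3, 0.9, -0.4]
gripper_width: 1.0
```

>>> move_arm([
  [[0.03,-0.07,0,0.05,0.02,0.03,1],[0,0,0,0,0,0,1],[0,0,0,0,0,0,1]],
])

```text
time_s: 4.4
tcp_pos: [0.5517, 0.1192, 0.0984]
ee_rot: [[0.001, -0.284, -0.959], [0.001, -0.959, 0.284], [-1.0, -0.001, -0.001]]
wrist_force: [0.2, -0.5, 0.5]
gripper_width: 1.002
```

Pose is now vertical, centred and at the right height. Closing the gripper.

>>> move_arm([
  [[0,0,0,0,0,0,0],[0,0,0,0,0,0,0],[0,0,0,0,0,0,0],[0,0,0,0,0,0,0],[0,0,0,0,0,0,0],[0,0,0,0,0,0,0]],
])

```text
time_s: 5.15
tcp_pos: [0.5519, 0.1193, 0.099]
ee_rot: [[0.002, -0.284, -0.959], [0.001, -0.959, 0.284], [-1.0, -0.002, -0.002]]
wrist_force: [0.3, -0.2, -0.0]
gripper_width: 0.399
```

>>> move_arm([
  [[0,0,0,0,0,0,0],[0,0,0,0,0,0,0],[0,0,0,0,0,0,0],[0,0,0,0,0,0,0]],
])

```text
time_s: 5.65
tcp_pos: [0.5514, 0.1186, 0.0989]
ee_rot: [[0.001, -0.284, -0.959], [0.0, -0.959, 0.284], [-1.0, -0.0, -0.001]]
wrist_force: [0.7, -0.6, 0.9]
gripper_width: 0.265
```

The opening of 0.265 (about 23 mm) fits the 24 mm knob. I'll lift gently.

>>> move_arm([
  [[0,0,0,0,0,0.15,0],[0,0,0,0,0,0.2,0],[0,0,0,0,0,0.2,0],[0,0,0,0,0,0,0]],
])

```text
time_s: 6.15
tcp_pos: [0.5518, 0.1193, 0.1345]
ee_rot: [[0.003, -0.284, -0.959], [0.002, -0.959, 0.284], [-1.0, -0.002, -0.002]]
wrist_force: [-0.3, 0.2, -0.8]
gripper_width: 0.266
```

>>> move_arm([
  [[0,0,0,0,0,0.4,0],[0,0,0,0,0,0.4,0],[0,0,0,0,0,0,0]],
])

```text
time_s: 6.52
tcp_pos: [0.551, 0.1192, 0.1832]
ee_rot: [[0.001, -0.284, -0.959], [0.002, -0.959, 0.284], [-1.0, -0.002, -0.001]]
wrist_force: [0.0, -0.0, -0.9]
gripper_width: 0.268
```

```bash
python3 - <<'E'
from h import *
out=[]
for c in ["side","scene"]:
    im,d=viewer.capture(c); x=(150,100,550,420) if c=="side" else (190,130,590,450)
    out.append(im[x[1]:x[3],x[0]:x[2],::-1])
cv2.imwrite("pics/l2.png",np.hstack(out))
E
```

```text
(no output)
```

View pics/l2.png

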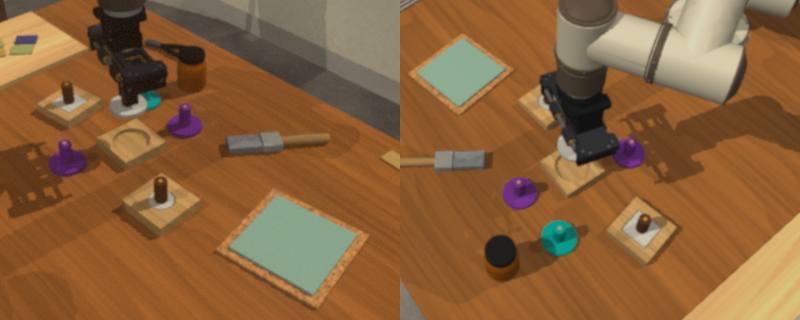

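The template is held level (left crop at (130,105)), its pocket is empty, and the small and square templates are still in place. Moving across to the pane.

>>> move_arm([
  [[0,0,0,0.02,-0.25,0,0],[0,0,0,0.05,-0.5,0,0],[0,0,0,0.05,-0.5,0,0],[0,0,0,0.05,-0.5,0,0],[0,0,0,0.05,-0.5,0,0],[0,0,0,0.05,-0.5,0,0],[0,0,0,0.05,-0.5,0,0],[0,0,0,0.05,-0.5,0,0],[0,0,0,0.05,-0.5,0,0],[0,0,0,0.05,-0.5,0,0],[0,0,0,0.05,-0.5,0,0],[0,0,0,0.05,-0.5,0,0],[0,0,0,0.02,-0.25,0,0],[0,0,0,0,0,0,0]],
])

```text
time_s: 8.38
tcp_pos: [0.574, -0.2637, 0.1625]
ee_rot: [[-0.037, -0.292, -0.956], [-0.001, -0.956, 0.292], [-0.999, 0.012, 0.035]]
wrist_force: [0.3, 0.9, -1.7]
gripper_width: 0.267
```

>>> move_arm([
  [[0,-0.27,0,0.23,0.24,0,0],[0,0,0,0,0,0,0],[0,0,0,0,0,-0.3,0],[0,0,0,0,0,-0.3,0],[0,0,0,0,0,0,0]],
])

```text
time_s: 9.0
tcp_pos: [0.5894, -0.243, 0.1265]
ee_rot: [[0.004, -0.286, -0.958], [-0.0, -0.958, 0.286], [-1.0, -0.001, -0.004]]
wrist_force: [0.3, -0.4, -1.2]
gripper_width: 0.268
```

>>> move_arm([
  [[0,0.03,0,-0.02,-0.1,-0.15,0],[0,0.01,0,0,0,-0.15,0],[0,0,0,0,0,0,0]],
])

```text
time_s: 9.38
tcp_pos: [0.5891, -0.2487, 0.1092]
ee_rot: [[0.001, -0.284, -0.959], [-0.001, -0.959, 0.284], [-1.0, 0.001, -0.001]]
wrist_force: [-0.3, 0.2, -0.6]
gripper_width: 0.265
```

```bash
python3 - <<'E'
from h import *
im,d=viewer.capture("side");cv2.imwrite("pics/s3.png",cv2.resize(im[220:440,330:600,::-1],None,fx=2.5,fy=2.5))
print(r.sense()["tcp_pos"])
E
```

```text
[ 0.58938577 -0.24878194  0.10965766]
```

View pics/s3.png

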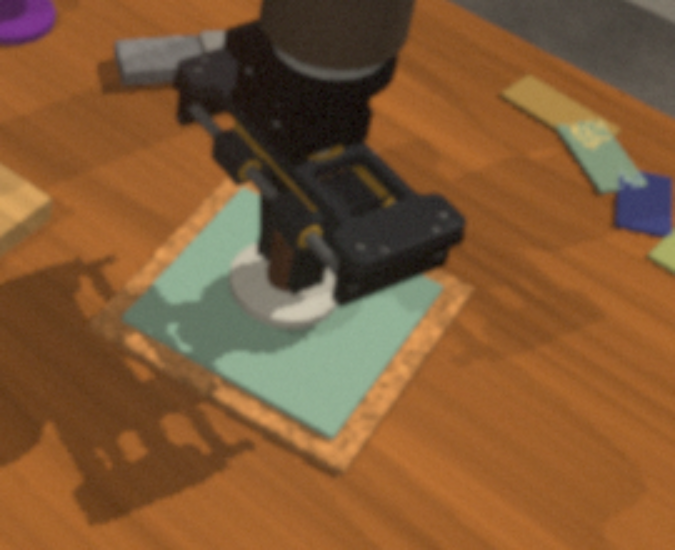

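The disc hangs level above the middle of the pane. I'll set it down in small steps.

>>> move_arm([
  [[0,0,0,0,0,-0.08,0],[0,0,0,0,0,-0.06,0],[0,0,0,0,0,-0.04,0],[0,0,0,0,0,0,0]],
])

```text
time_s: 9.93
tcp_pos: [0.5897, -0.249, 0.0988]
ee_rot: [[0.003, -0.284, -0.959], [-0.002, -0.959, 0.284], [-1.0, 0.001, -0.003]]
wrist_force: [-0.6, -0.1, -0.8]
gripper_width: 0.269
```

>>> move_arm([
  [[0,0.02,0,0,0,-0.03,0],[0,0,0,0,0,-0.02,0],[0,0,0,0,0,0,0]],
])

```text
time_s: 10.3
tcp_pos: [0.5899, -0.249, 0.096]
ee_rot: [[0.0, -0.284, -0.959], [-0.002, -0.959, 0.284], [-1.0, 0.002, -0.001]]
wrist_force: [0.2, 0.9, -0.6]
gripper_width: 0.27
```

>>> move_arm([
  [[0,0,0,0,0,-0.02,0],[0,0,0,0,0,-0.01,0],[0,0,0,0,0,0,0]],
])

```text
time_s: 10.68
tcp_pos: [0.5899, -0.2491, 0.096]
ee_rot: [[0.001, -0.283, -0.959], [-0.002, -0.959, 0.283], [-1.0, 0.002, -0.001]]
wrist_force: [-0.3, 0.3, -1.1]
gripper_width: 0.268
```

>>> move_arm([
  [[0,0,0,0,0,-0.03,0],[0,0,0,0,0,-0.02,0]],
])

```text
time_s: 10.92
tcp_pos: [0.5899, -0.249, 0.0959]
ee_rot: [[0.001, -0.282, -0.959], [-0.003, -0.959, 0.282], [-1.0, 0.003, -0.001]]
wrist_force: [-3.3, 2.2, 6.2]
gripper_width: 0.267
```

Contact: 6 N upward, and the height matches the expected 0.096. Releasing.

>>> move_arm([
  [[0,0,0,0,0,0,0.4],[0,0,0,0,0,0,1],[0,0,0,0,0,0,1],[0,0,0,0,0,0,1],[0,0,0,0,0,0,1],[0,0,0,0,0,0,1],[0,0,0,0,0,0,1],[0,0,0,0,0,0,1]],
])

```text
time_s: 11.92
tcp_pos: [0.5907, -0.2492, 0.095]
ee_rot: [[0.002, -0.282, -0.959], [-0.003, -0.959, 0.282], [-1.0, 0.003, -0.003]]
wrist_force: [1.3, -1.3, 0.1]
gripper_width: 0.989
```

>>> move_arm([
  [[0,0,0,0,0,0.2,1],[0,0,0,0,0,0.4,1],[0,0,0,0,0,0.6,1],[0,0,0,0,0,0.6,1],[0,0,0,0,0,0.6,1],[0,0,0,0,0,0.6,1],[0,0,0,0,0,0,1]],
])

```text
time_s: 12.8
tcp_pos: [0.5899, -0.2495, 0.2869]
ee_rot: [[0.007, -0.282, -0.959], [-0.006, -0.959, 0.282], [-1.0, 0.003, -0.009]]
wrist_force: [0.7, 0.2, 0.1]
gripper_width: 0.997
```

```bash
python3 - <<'E'
from h import *
im,d=viewer.capture("side");cv2.imwrite("pics/s4.png",im[:,:,::-1])
P=cloud("side",d)
for n,c in dict(large=(.588,-.249),small=(.485,-.043),square=(.534,.305)).items():
    m=(np.hypot(P[...,0]-c[0],P[...,1]-c[1])<.03)&(P[...,2]>.03)&(P[...,2]<.08)&(d>0);q=P[m]
    if len(q): t=q[q[:,2]>q[:,2].max()-.005];print(n,len(q),t.mean(0).round(4),"bbox",((q.min(0)+q.max(0))/2).round(4))
p=viewer.camera_params("wrist");im,d=viewer.capture("wrist");cv2.imwrite("pics/w4.png",im[:,:,::-1])
print(r.sense()["tcp_pos"],r.sense()["time_s"])
E
```

```text
large 336 [ 0.5872 -0.2493  0.061 ] bbox [ 0.5868 -0.2492  0.047 ]
small 310 [ 0.4848 -0.0445  0.0643] bbox [ 0.4838 -0.0449  0.0487]
square 213 [0.5328 0.3032 0.0644] bbox [0.5328 0.3032 0.0486]
[ 0.58853904 -0.24888967  0.28274741] 12.9
```

View pics/s4.png

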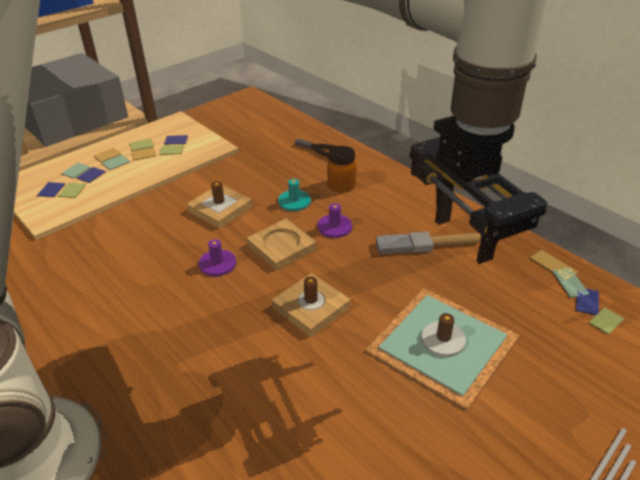

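View pics/w4.png

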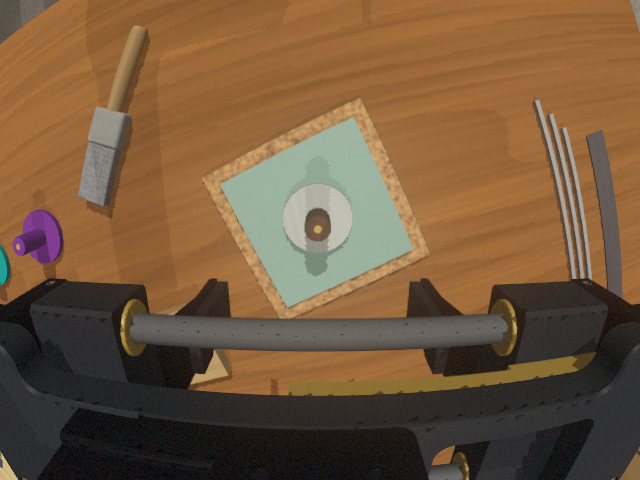

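The disc lies flat in the middle of the pane (side view (444,338), wrist view (318,218)). The other templates are in their pockets and the gripper is clear.

```bash
python3 - <<'E'
from station import r
print(r.finish_job())
E
```

```text
the job is handed in; nothing more can be done
None
```

I moved the large round template from its pocket onto the glass pane and handed the job in at about 13 s. No verdict was reported.

- **Lift and set-down:** I gripped the knob and lifted it straight up about 85 mm. I carried the template level to the pane and lowered it in small steps until the wrist felt about 6 N. Then I opened the gripper and backed off straight up.
- **Large template:** In the last side view its knob was at (0.587, -0.249) m. The two cameras had put the pane's centre at about (0.588, -0.249) m, so it is centred to within a few millimetres. The knob top measured 0.061 m, as expected for the disc lying flat on the pane, and the pictures show it flat.
- **Other templates:** In that same view both knobs had moved less than 1 mm, except for one square-knob figure that read about 2 mm off. All are well inside the 10 mm allowed.
- **Robot:** The gripper ended fully open about 0.19 m above its release height, touching nothing.

The only disagreement was 2–4 mm between the scene and side cameras on the knob and pane positions, about what their calibration allows. The arm also drifted up to 20 mm and tilted about 2° during moves. I corrected this before gripping and before setting down.

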